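# Weigh out alum bars on the spring scale and shut its draught screen

### The arm

A 7-joint arm with a two-finger parallel gripper is mounted at the origin on the work surface. World frame = base frame: x ahead of the robot, y to its left, z up, the work surface at z = 0. Lengths are in m, angles in rad, forces in N, time in s.
With the tool pointing down it reaches from about 0.35 to 0.9 m from the base axis. Payload 8.1 kg.
Tool frame: the origin (TCP) lies at the very end of the fingers, on their centre line; the grasp point (between the pads) lies 19 mm behind it; x points along the fingers, z is the direction in which the jaws open and shut, and the axes are right-handed (so a half turn about x gives the same grasp; the last joint's range is limited). The gripper opens to 85 mm and grips with 20 to 120 N. Pads are 22 mm wide; open, the fingers measure 114 mm over their backs; the gripper's body (76 mm by 85 mm) begins 54 mm behind the grasp point. The pads swing forward as they close: fully open they stand 13 mm farther back than shut.
Start: joints at [-1.424, 0.434, 0.025, 1.573, -0.012, 1.134, -0.075], TCP at [0.155, 0.606, 0.197] pointing down, gripper open.
Joint ranges: [-2.62, 2.62], [-0.44, 2.09], [-1.27, 1.32], [0.08, 2.57], [-1.32, 4.46], [0.12, 2], [-2.74, 2.74]. Speed limits (rad/s): [2.22, 2.22, 3.01, 3.01, 3.14, 3.14, 3.14].

### API

Orientations are given as a unit quaternion [w, x, y, z].
In Python, from workcell import bot gives the robot as it stands. Calls block until the motion is done:
- bot.goto(position, orientation): joint-space move of the TCP to a pose.
- bot.servo_line(position, attitude=None, v=0.15, stop_force=None): straight line of the TCP; attitude=None keeps the orientation; v is the mean speed in m/s. With stop_force (N) it stops when the force on the tool has changed by that much, and returns True; else False.
- bot.move_joints(angles): joint-space move.
- bot.grip(opening): finger opening in m; the grip force is fixed at half the most; returns when the fingers have stopped.
- bot.hold(seconds).
- bot.ik(position, orientation): joint angles nearest the present ones, or None.
- bot.get_obs(): the state.
- bot.read_camera(name): name is "scene" or "top" or "wrist"; returns the picture (480x640x3 uint8, red, green, blue); there is no depth.
- bot.camera_params(name): a dict with "fx", "fy", "cx", "cy" (pixels), "rvec" (rotation vector, rad) and "tvec" (3), from world to camera coordinates, as OpenCV has them. Camera axes: x right, y down, z forward; pixel columns grow to the right and rows downward; lengths in m; the calibration is good to about 2 mm. A picture is of the moment at which its call begins: read the wrist's pose just before it. camera_params takes no time and is no camera call; for the wrist camera it gives the pose at the moment of the call.
A pose or a line that the arm cannot do raises bot.PlanningError and nothing moves.
- bot.close_job(): hands the job in, once; it reports no verdict.
The state is a dict: "time_s": time; "joint_pos": joint angles; "qd": joint speeds; "joint_torque": joint torques, N m; "tool_pos": TCP position; "eef_rot": TCP orientation; "wrist_force": force on the tool from outside, world axes, zero at the start; "ft_torque": the same for the moment, N m; "gripper_width": finger opening in m.
Only numpy, scipy, OpenCV 4.12 (cv2) and the standard library are available. Lean on these libraries where they do the work, as an engineer would, in place of code of your own. Each camera call takes 0.05 s, during which the arm holds its last target. There are 200 camera calls.

### The job

The spring scale is overloaded: take off and add alum bars until its pointer hangs level between the two brass prongs of the marker, touching neither, with every bar you take off lying in the grey tray and spare bars you do not need left where they are. Set bars down gently, do not move the marker or disturb the jars and comb lying round. When the weight is right, push the draught screen's door shut until it clicks home on its catch.

Things in the scene. Friction and masses are not known exactly. Their poses are not given: they have to be found in the camera images.
- pan (a joint): Deflection of the scale pan, m, downwards: 0 = empty pan, top of the pan 130 mm above the table; 0.072 = bottom stop. About 10 mm for each 90 g. It swings for about 1 s after each change of load.
- marker (a joint): Where the brass marker has been clamped, on the same measure as the pan: the pointer is exactly midway between the prongs when pan = marker. The clamp holds by friction and can be pushed; leave it.
- pan_top (a point): Centre of the top face of the steel pan, 210 mm (x) by 180 mm (y), 4 mm thick, moving straight down as it is loaded and never tilting. Axes are those of the scale. A thin steel rod rises 75 mm from the pan at x +99, y +55 mm, then runs in +x to the pointer.
- pointer_tip (a point): Tip of the flat dark steel pointer (3 mm thick, reaching in +y), carried by the pan 75 mm above its top, at x +166, y +85 mm from the pan's centre, beyond the screen on the side away from the robot.
- marker_mid (a point): Midpoint between the two prongs of the brass fork marker; the prongs point in -y and leave a gap of 13 mm for the pointer (so its middle has 5 mm to spare up and down). It stands on an aluminium column 225 mm tall (12 x 45 mm, at x +150, y +105 mm from the scale's middle).
- scale: The scale's fixed base; origin on the table under the middle of the pan, +x away from the robot. The pan is ringed by a white sheet-metal draught screen, open above, 120 mm high, 8 mm thick, outer size 268 mm (x) by 238 mm (y). Its -y side has the door.
- door (a joint): Angle of the screen's door, rad: 0 = shut and held by the ball catch, about 0.1 = resting on the catch but not clicked in, up to 1.4 = open. The door is in the -y side, hinged upright at the edge near the robot, and opens outwards (its free edge swings from +x towards -y). It stays where it is left; the catch takes about 3 N at the free edge.
- door_hinge (a point): On the door's hinge axis (x -90, y -115 mm from the scale's origin), at half the door's height, 69 mm above the table. The white door leaf is 10 mm thick, 20 to 118 mm above the table, and reaches 168 mm from the hinge axis; a small knob stands 25 mm out of its outer face 140 mm from the hinge and 40 mm above the table.
- door_edge (a point): Middle of the door's free edge, 168 mm from the hinge axis, 69 mm above the table.
- bar_block: Thick off-white alum bar, 140 x 40 x 33 mm, about 315 g (35 mm of pan travel). Starts on the pan. For all bars: x along the length, z up, origin at the centre of the underside, true weight within 5 % of that given.
- bar_long: Long slim off-white alum bar, 126 x 30 x 28 mm, about 180 g (20 mm of pan travel). Starts on the pan.
- bar_mid: Stout off-white alum bar, 94 x 36 x 32 mm, about 180 g (20 mm of pan travel). A spare, starts on the table.
- bar_short: Short slim off-white alum bar, 63 x 30 x 28 mm, about 90 g (10 mm of pan travel). A spare, starts on the table.
- tray: Fixed open grey plastic tray for bars taken off, 220 x 220 mm outside, 40 mm high, walls and floor 5 to 6 mm; origin under its centre.
- pot: Bystander: closed amber jar, 52 mm across, 50 mm high, standing among the spare bars; origin at its foot.
- little_pot: Bystander: closed blue jar, 38 mm across, 45 mm high, standing in the tray; origin at its foot.
- comb: Bystander: wooden marbling comb, 180 mm long (y), 45 mm wide, 14 mm high, lying in front of the door.
Things that resemble listed ones, but are neither listed nor needed, are in the scene too. What is shaped like the bar_mid but brown is not meant.

How it is judged:
On the way, in this order (a step that is already met when the one before it is completed fails the run):
1. the pointer hangs still between the prongs, untouched by the robot (z of pointer_tip in the frame of marker_mid between -0.005 and 0.005 m and velocity of joint pan between -0.02 and 0.02 m/s and contact force between each of bar_block, bar_long, bar_mid, bar_short and the fingers below 0.1 N), for 0.3 s.
2. the door is clicked home on its catch (value of joint door below 0.03 rad), for 0.2 s.
At the end, for the whole second after the job is handed in: The pointer hangs still within 5 mm of the middle of the marker (between its prongs); the door is shut on its catch (under 0.03 rad); bar_block and bar_long each lie on the pan or in the tray, bar_mid and bar_short on the pan, in the tray or within 50 mm of where they began; all bars at rest (z of pointer_tip in the frame of marker_mid between -0.005 and 0.005 m and velocity of joint pan between -0.02 and 0.02 m/s and value of joint door below 0.03 rad and ((x of bar_block in the frame of pan_top between -0.105 and 0.105 m and y of bar_block in the frame of pan_top between -0.09 and 0.09 m and z of bar_block in the frame of pan_top between -0.006 and 0.08 m) or (x of bar_block in the frame of tray between -0.104 and 0.104 m and y of bar_block in the frame of tray between -0.104 and 0.104 m and z of bar_block in the frame of tray below 0.08 m)) and ((x of bar_long in the frame of pan_top between -0.105 and 0.105 m and y of bar_long in the frame of pan_top between -0.09 and 0.09 m and z of bar_long in the frame of pan_top between -0.006 and 0.08 m) or (x of bar_long in the frame of tray between -0.104 and 0.104 m and y of bar_long in the frame of tray between -0.104 and 0.104 m and z of bar_long in the frame of tray below 0.08 m)) and ((x of bar_mid in the frame of pan_top between -0.105 and 0.105 m and y of bar_mid in the frame of pan_top between -0.09 and 0.09 m and z of bar_mid in the frame of pan_top between -0.006 and 0.08 m) or (x of bar_mid in the frame of tray between -0.104 and 0.104 m and y of bar_mid in the frame of tray between -0.104 and 0.104 m and z of bar_mid in the frame of tray below 0.08 m) or distance of bar_mid from where it was at the start of the episode below 0.05 m) and ((x of bar_short in the frame of pan_top between -0.105 and 0.105 m and y of bar_short in the frame of pan_top between -0.09 and 0.09 m and z of bar_short in the frame of pan_top between -0.006 and 0.08 m) or (x of bar_short in the frame of tray between -0.104 and 0.104 m and y of bar_short in the frame of tray between -0.104 and 0.104 m and z of bar_short in the frame of tray below 0.08 m) or distance of bar_short from where it was at the start of the episode below 0.05 m) and linear speed of each of bar_block, bar_long, bar_mid, bar_short below 0.03 m/s); the robot touches nothing.
It fails at once if the amber or blue jar or the comb is moved more than 40 mm (distance of any of pot, little_pot, comb from where it was at the start of the episode above 0.04 m).
It fails at once if the marker is pushed more than 4 mm (distance of marker_mid from where it was at the start of the episode above 0.004 m).
It fails at once if the pan is slammed down (faster than 0.5 m/s) (velocity of joint pan above 0.5 m/s).
It also fails if it takes over 72 s, if anything falls off the work surface, if the arm or the gripper's body presses on something with over 40 N, if the wrist force passes 120 N, or if a joint passes its speed limit or range.

## Working session

There is one attempt and no reset: what is moved stays moved. The work goes in short steps, each a Python script; the robot and the scene stay as the last script left them, time stands still between calls to the robot, and variables do not carry over. Pictures are saved under pics/ and viewed, about 8 in all and at most 12, crops included, and the job is handed in when it is done.

```bash
mkdir -p pics; ls
cat > h.py <<'E'
import numpy as np, cv2
from workcell import bot
def snap(cam,name):
    im=bot.read_camera(cam); cv2.imwrite(f'pics/{name}.png',im[:,:,::-1]); return im
def P(cam):
    p=bot.camera_params(cam); R=cv2.Rodrigues(np.array(p['rvec'],float))[0]; t=np.array(p['tvec'],float).ravel()
    K=np.array([[p['fx'],0,p['cx']],[0,p['fy'],p['cy']],[0,0,1]]); return K,R,t
def ray(cam,u,v):
    K,R,t=P(cam); d=R.T@np.linalg.inv(K)@[u,v,1]; return -R.T@t,d
def onz(cam,u,v,z):
    o,d=ray(cam,u,v); return o+d*(z-o[2])/d[2]
def proj(cam,p):
    K,R,t=P(cam); q=K@(R@np.array(p)+t); return q[:2]/q[2]
E
python3 - <<'E'
from h import *
snap('top','top0'); snap('scene','scene0')
for c in('top','scene'):
    K,R,t=P(c); print(c,K[0],-R.T@t,R[2])
o=bot.get_obs(); print(o['time_s'],o['tool_pos'],o['eef_rot'])
E
```

```text
pics
top [612.20974829   0.         318.71038202] [0.16466004 0.03145517 1.58020291] [ 2.20531928e-01  2.38749232e-04 -9.75379727e-01]
scene [516.31966736   0.         326.10030982] [1.13665878 0.52143263 0.85288755] [-0.61852827 -0.45369388 -0.64154863]
0.1 [0.15443351 0.60510342 0.19620899] [ 0.55803374 -0.43415918  0.55875731  0.4334679 ]
```

View pics/top0.png

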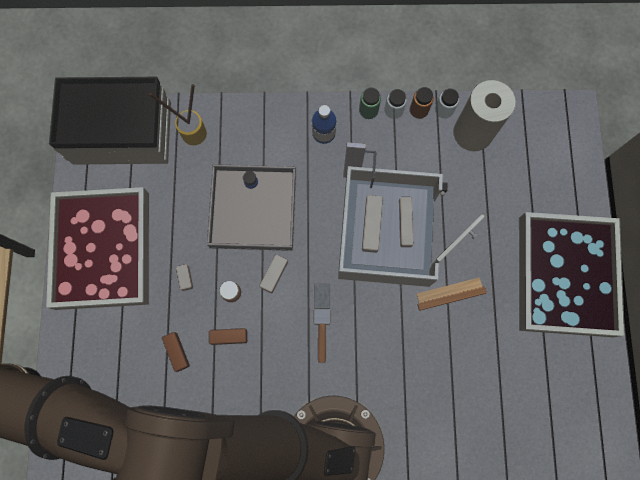

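View pics/scene0.png

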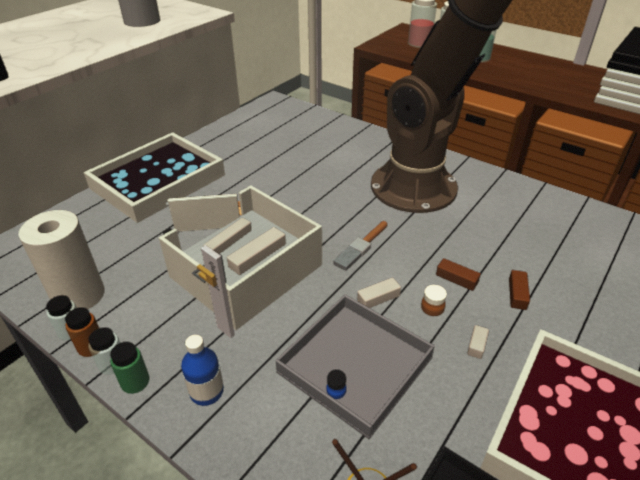

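The top view shows the scale at about (390,225), the tray at (252,207), the block at (372,222) and the long bar at (406,220). The mid spare is at (274,273), the short one at (184,277), the amber jar at (230,290) and the comb at (451,293). In the scene view the brass marker is near (207,273). Next I'll zoom in on it and extract contours.

Run:
```python
from h import *
t=cv2.imread('pics/top0.png'); s=cv2.imread('pics/scene0.png')
a=cv2.resize(s[230:345,150:270],None,fx=5,fy=5,interpolation=cv2.INTER_CUBIC)[:575,:400]
b=cv2.resize(t[140:290,330:490],None,fx=2.5,fy=2.5,interpolation=cv2.INTER_CUBIC)
c=np.zeros((575,800,3),np.uint8); c[:,:400]=a; c[:375,400:]=b; cv2.imwrite('pics/z1.png',c)
hsv=cv2.cvtColor(t,cv2.COLOR_BGR2HSV)
for n,(x,y),r in(('block',(372,222),35),('long',(406,220),32),('mid',(274,273),26),('short',(184,277),22)):
    print(n,t[y,x],hsv[y,x])
    m=(abs(t.astype(int)-t[y,x].astype(int)).max(2)<28).astype(np.uint8)
    k=np.zeros_like(m);k[y-r:y+r,x-r:x+r]=1
    _,l=cv2.connectedComponents(m*k); mm=(l==l[y,x]).astype(np.uint8)
    cs,_=cv2.findContours(mm,cv2.RETR_EXTERNAL,cv2.CHAIN_APPROX_NONE)
    q=max(cs,key=cv2.contourArea); print(cv2.minAreaRect(q))
    z={'block':.108,'long':.103,'mid':.032,'short':.028}[n]
    w=np.array([onz('top',*p[0],z)[:2] for p in q],np.float32)
    print('  world',cv2.minAreaRect(w))
for p in((348,168),(441,175),(436,284),(340,277)): print(onz('top',*p,.12)[:2])
for p in((213,167),(295,168),(292,248),(209,246)): print('tray',onz('top',*p,.04)[:2])
```

```text
block [142 146 146] [ 30   7 146]
((379.0, 221.5), (69.0, 54.0), 90.0)
  world ((0.5430739521980286, -0.11902053654193878), (0.13235542178153992, 0.1803015172481537), 87.66270446777344)
long [144 148 149] [ 24   9 149]
((399.9999694824219, 219.49998474121094), (51.99999237060547, 62.99999237060547), 0.0)
  world ((0.5488107800483704, -0.17192591726779938), (0.13093218207359314, 0.1636582911014557), 88.32234191894531)
mid [144 148 150] [ 20  10 150]
((273.1000061035156, 272.3000183105469), (12.969193458557129, 35.329872131347656), 26.56505012512207)
  world ((0.4302014708518982, 0.14955751597881317), (0.03365849331021309, 0.09073302894830704), 63.825904846191406)
short [137 141 142] [ 24   9 142]
((183.05767822265625, 276.2884826660156), (23.337820053100586, 10.982502937316895), 78.69007110595703)
  world ((0.4229344427585602, 0.3808252215385437), (0.061044685542583466, 0.027987420558929443), 13.429573059082031)
[ 0.67861496 -0.04347502]
[ 0.65778325 -0.27593339]
[ 0.38272091 -0.2492144 ]
[ 0.40199537 -0.01866807]
tray [0.71321754 0.31026744]
tray [0.70820592 0.0928298 ]
tray [0.4916146  0.10072521]
tray [0.49898721 0.31441545]
```

View pics/z1.png

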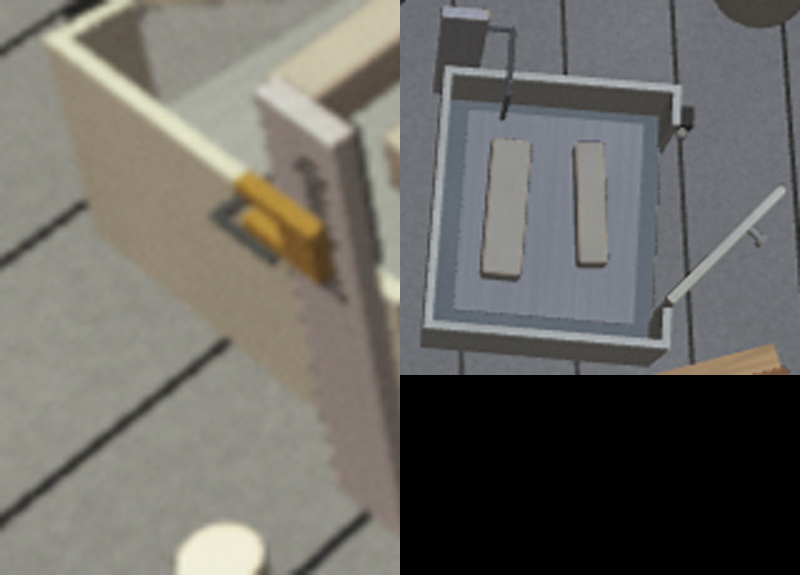

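The zoom shows the block at crop corners (492,139) to (481,275) and the long bar at (575,142) to (579,266). The pointer is dark at crop (215–275,215–260), and the brass fork just above and right of it is at (240–330,180–280). Next I'll compute the scale frame and project where the prongs would sit for each candidate deflection.

```bash
cat >> h.py <<'E'
def crop2full(p): return 330+(p[0]-400)/2.5,140+p[1]/2.5
def scale():
    c=np.array([onz('top',*crop2full(p),.12)[:2] for p in((445,68),(681,86),(669,346),(424,327))])
    m=np.array([[.134,.119],[.134,-.119],[-.134,-.119],[-.134,.119]])
    cc=c.mean(0); H=m.T@(c-cc); th=np.arctan2(H[0,1]-H[1,0],H[0,0]+H[1,1])
    R=np.array([[np.cos(th),-np.sin(th)],[np.sin(th),np.cos(th)]])
    return cc,R,th,c-cc-m@R.T
E
python3 - <<'E'
from h import *
cc,R,th,res=scale(); print(cc,th); print(res)
W=lambda x,y,z:np.r_[cc+R@[x,y],z]
for n,q,z in(('block',((492,139),(531,140),(519,277),(481,275)),.108),('long',((575,142),(604,142),(607,265),(579,266)),.103),('pan',((470,108),(645,122),(633,325),(455,310)),.075)):
    w=np.array([onz('top',*crop2full(p),z)[:2] for p in q]); c=w.mean(0); d=w[0]+w[1]-w[2]-w[3]
    print(n,c,R.T@(c-cc),'yaw',np.arctan2(d[1],d[0]),np.linalg.norm(w[0]-w[3]),np.linalg.norm(w[0]-w[1]))
C=lambda p:((p[0]-150)*5,(p[1]-230)*5)
for z in(.15,.16,.17,.185):
    print(z,'tip scene crop',C(proj('scene',W(.166,.085,z))),'toproot',C(proj('scene',W(.15,.105,z))))
print('coltop',C(proj('scene',W(.156,.1275,.225))),C(proj('scene',W(.156,.0825,.225))),C(proj('scene',W(.144,.0825,.225))))
s=cv2.imread('pics/scene0.png'); h=cv2.cvtColor(s,cv2.COLOR_BGR2HSV)
m=cv2.inRange(h,(12,120,80),(30,255,255))[230:345,150:230]; ys,xs=np.nonzero(m); print(xs.min()*5,xs.max()*5,ys.min()*5,ys.max()*5)
np.save('sc.npy',np.r_[cc,th])
cv2.imwrite('pics/z2.png',cv2.resize(s[255:300,185:245],None,fx=13,fy=13,interpolation=cv2.INTER_CUBIC))
E
```

```text
[ 0.53837643 -0.14869229] -0.09368916940063333
[[-0.00219025 -0.00076702]
 [-0.00133093  0.00018436]
 [ 0.00245811  0.00086399]
 [ 0.00106307 -0.00028133]]
block [ 0.53904213 -0.1015554 ] [-0.00374698  0.04699244] yaw -0.11000008062673262 0.13984061195502095 0.03907038228566507
long [ 0.54344603 -0.18718122] [ 0.00864809 -0.03784586] yaw -0.013527424180527535 0.1274630466826355 0.029137467271298914
pan [ 0.53897273 -0.14982475] [ 0.00069963 -0.00107171] yaw -0.09961207310264596 0.21208289846317288 0.18014875388006485
0.15 tip scene crop (np.float64(269.7434469020907), np.float64(246.9119054295598)) toproot (np.float64(336.11193531284925), np.float64(249.50799268872657))
0.16 tip scene crop (np.float64(265.7823423677713), np.float64(228.26257819552438)) toproot (np.float64(332.5815910589723), np.float64(230.85629670532853))
0.17 tip scene crop (np.float64(261.7690401408339), np.float64(209.36749833313428)) toproot (np.float64(329.0046768203189), np.float64(211.9585597878057))
0.185 tip scene crop (np.float64(255.64893662892615), np.float64(180.55336022825543)) toproot (np.float64(323.5499508591398), np.float64(183.13987158510827))
coltop (np.float64(335.06135880479803), np.float64(139.869941996848)) (np.float64(256.5378807731015), np.float64(84.16790936406315)) (np.float64(282.68444867981884), np.float64(68.06636315195391))
235 325 175 275
```

View pics/z2.png

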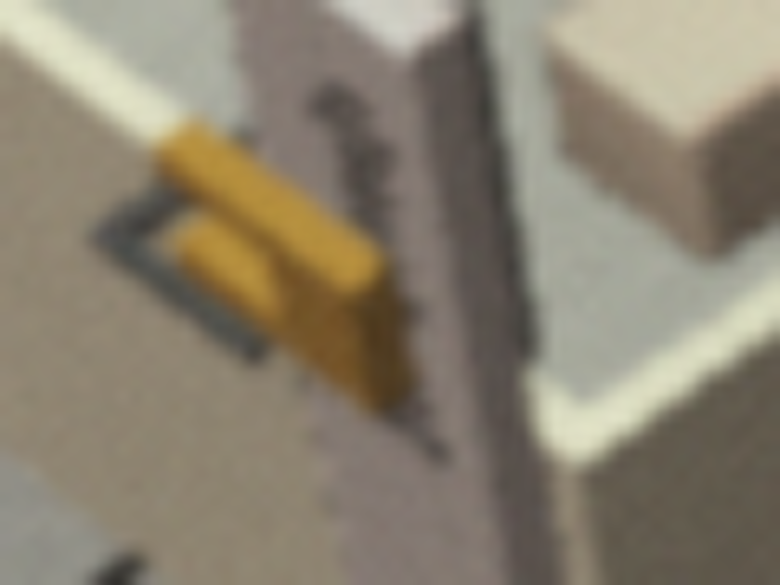

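The zoom shows the pointer tip at z2 (255,355), the fork's front top edge from (165,160) to (350,290) and its backbone edge from (350,290) to (375,410). I'll ray-cast these onto planes of the scale, and check how the wrist camera is mounted for a closer look.

```bash
cat >> h.py <<'E'
def S():
    a=np.load('sc.npy'); th=a[2]; return a[:2],np.array([[np.cos(th),-np.sin(th)],[np.sin(th),np.cos(th)]]),th
def W(x,y,z): cc,R,_=S(); return np.r_[cc+R@[x,y],z]
def onx(cam,u,v,x):  # scale-frame plane x -> (y,z) of scale
    cc,R,_=S(); o,d=ray(cam,u,v); n=R[:,0]; k=(x-n@(o[:2]-cc))/(n@d[:2]); p=o+k*d
    return R[:,1]@(p[:2]-cc),p[2]
E
python3 - <<'E'
from h import *
f=lambda u,v:(185+u/13,255+v/13)
for n,p,x in(('tip',(255,355),.166),('ptr root',(100,235),.166),('prong tip top',(165,160),.169),('back top',(350,290),.169),('back bot',(375,410),.169),
   ):print(n,onx('scene',*f(*p),x))
for n,p,xyz in(('coltop front',(405,50),(.156,.1275,.225)),): print(f(*p),proj('scene',W(*xyz)))
K,R,t=P('wrist'); o=bot.get_obs(); print(K,'cam pos',-R.T@t,'axes(cam xyz in world)',R,o['tool_pos'])
E
```

```text
tip (np.float64(0.08516579682687984), np.float64(0.1421773368520538))
ptr root (np.float64(0.048073252739690715), np.float64(0.142677576952017))
prong tip top (np.float64(0.07701148899077277), np.float64(0.17894654324892112))
back top (np.float64(0.11960755624821004), np.float64(0.18081703088701095))
back bot (np.float64(0.11994652311667438), np.float64(0.15682391388421546))
(216.15384615384616, 258.84615384615387) [217.01227176 257.9739884 ]
[[368.41922235   0.         323.99207906]
 [  0.         368.41922235 242.21508295]
 [  0.           0.           1.        ]] cam pos [0.07984276 0.62391443 0.37228983] axes(cam xyz in world) [[ 2.46788287e-01  9.69069337e-01 -4.01602526e-04]
 [ 9.23745460e-01 -2.35120573e-01  3.02345235e-01]
 [ 2.92899071e-01 -7.49862412e-02 -9.53198404e-01]] [0.15443351 0.60510342 0.19620899]
```

The fork's middle is at z ≈ 0.168 and the pointer at ≈ 0.142, so the marker is at about 30–35 mm of travel. I need to tell 30 (long + short) from 35 (block alone), so I'll take a closer wrist view at low elevation from the −y side.

```bash
cat >> h.py <<'E'
from scipy.spatial.transform import Rotation as Ro
def q2R(q): return Ro.from_quat([q[1],q[2],q[3],q[0]]).as_matrix()
def R2q(R): x=Ro.from_matrix(R).as_quat(); return [float(v) for v in (x[3],x[0],x[1],x[2])]
def camX():
    o=bot.get_obs(); Rt=q2R(o['eef_rot']); K,R,t=P('wrist'); return K,Rt.T@R.T,Rt.T@(-R.T@t-np.array(o['tool_pos']))
def tool(xdir,z):  # orientation from finger dir and approx jaw dir
    x=np.array(xdir,float); x/=np.linalg.norm(x); z=np.array(z,float); z-=x*(x@z); z/=np.linalg.norm(z)
    return np.c_[x,np.cross(z,x),z]
def down(yaw): # jaws axis at angle yaw from world x
    return R2q(tool((0,0,-1),(np.cos(yaw),np.sin(yaw),0)))
E
python3 - <<'E'
from h import *
K,Rc,pc=camX(); print('cam in tool',Rc,pc); print(bot.get_obs()['eef_rot'])
T=W(.166,.085,.16)
for az in (30,50,70):
  for a in (30,45,60):
    for s in (1,-1):
      for (u,v) in ((324,100),(140,200),(510,200),(324,400)):
        A=np.radians(az)+S()[2]; ar=np.radians(a)
        x=np.array([np.sin(ar)*np.cos(A),np.sin(ar)*np.sin(A),-np.cos(ar)])
        Rt=tool(x,s*np.array([-np.sin(A),np.cos(A),0])); Rw=Rt@Rc
        c=np.array([(u-K[0,2])/K[0,0],(v-K[1,2])/K[1,1],1]); d=Rw@c*.24
        tcp=T-d-Rt@pc; el=np.degrees(np.arcsin(-d[2]/np.linalg.norm(d)))
        if el<45 and tcp[2]>.2 and bot.ik(tcp,R2q(Rt)) is not None: print(az,a,s,(u,v),tcp.round(3),'cam',(T-d).round(3),round(el))
E
```

```text
cam in tool [[-1.00631729e-03 -3.02208222e-01  9.53241406e-01]
 [ 4.48414648e-04 -9.53241929e-01 -3.02207914e-01]
 [ 9.99999393e-01  1.23330361e-04  1.09477843e-03]] [-0.17609146  0.07690046 -0.00046136]
[ 0.55803374 -0.43415918  0.55875731  0.4334679 ]
30 30 1 (140, 200) [0.658 0.028 0.228] cam [ 0.517 -0.037  0.342] 43
30 30 1 (510, 200) [ 0.758 -0.191  0.228] cam [ 0.618 -0.256  0.342] 42
30 45 1 (510, 200) [ 0.743 -0.198  0.225] cam [ 0.58  -0.273  0.295] 30
30 60 1 (140, 200) [0.627 0.014 0.217] cam [ 0.454 -0.066  0.238] 17
30 60 1 (510, 200) [ 0.728 -0.205  0.217] cam [ 0.555 -0.285  0.238] 17
50 30 1 (140, 200) [0.624 0.003 0.228] cam [ 0.515 -0.106  0.342] 43
50 30 1 (510, 200) [ 0.794 -0.168  0.228] cam [ 0.684 -0.277  0.342] 42
50 45 1 (140, 200) [ 0.612 -0.009  0.225] cam [ 0.485 -0.135  0.295] 30
50 45 1 (510, 200) [ 0.781 -0.181  0.225] cam [ 0.654 -0.307  0.295] 30
50 60 1 (324, 100) [ 0.695 -0.096  0.281] cam [ 0.559 -0.23   0.302] 34
50 60 1 (140, 200) [ 0.6   -0.021  0.217] cam [ 0.465 -0.155  0.238] 17
50 60 1 (510, 200) [ 0.77  -0.192  0.217] cam [ 0.634 -0.326  0.238] 17
70 30 1 (140, 200) [ 0.601 -0.032  0.228] cam [ 0.536 -0.172  0.342] 43
70 30 1 (510, 200) [ 0.819 -0.135  0.228] cam [ 0.753 -0.275  0.342] 42
70 45 1 (140, 200) [ 0.594 -0.048  0.225] cam [ 0.518 -0.21   0.295] 30
70 45 1 (510, 200) [ 0.812 -0.151  0.225] cam [ 0.736 -0.313  0.295] 30
70 60 1 (324, 100) [ 0.701 -0.101  0.281] cam [ 0.62  -0.274  0.302] 34
70 60 1 (140, 200) [ 0.587 -0.062  0.217] cam [ 0.506 -0.235  0.238] 17
70 60 1 (510, 200) [ 0.805 -0.165  0.217] cam [ 0.723 -0.338  0.238] 17
```

Run:
```python
from h import *
A=np.radians(50)+S()[2]; ar=np.radians(45)
x=[np.sin(ar)*np.cos(A),np.sin(ar)*np.sin(A),-np.cos(ar)]
q=R2q(tool(x,[-np.sin(A),np.cos(A),0]))
bot.goto([.45,.15,.36],q)
bot.goto([.605,-.012,.25],q)
snap('wrist','w1'); o=bot.get_obs(); print(o['time_s'],o['tool_pos'])
for d in(.03,.035,.04,.055): print(d,proj('wrist',W(.166,.085,.205-d)))
im=cv2.imread('pics/w1.png'); u,v=proj('wrist',W(.166,.085,.16)).astype(int)
u0=max(0,u-60);v0=max(0,v-60); print(u0,v0)
c=np.zeros((600,800,3),np.uint8); z=cv2.resize(im[v0:v0+120,u0:u0+100],None,fx=5,fy=5,interpolation=cv2.INTER_CUBIC); c[:z.shape[0],:z.shape[1]]=z
w=cv2.resize(im,(300,225)); c[:225,500:]=w; cv2.imwrite('pics/w1z.png',c)
```

```text
6.3917 [ 0.60498807 -0.01191332  0.25009485]
0.03 [144.26663175 194.27348399]
0.035 [145.89110572 188.25797619]
0.04 [147.48642379 182.3504341 ]
0.055 [152.10508617 165.24729778]
89 116
```

View pics/w1z.png

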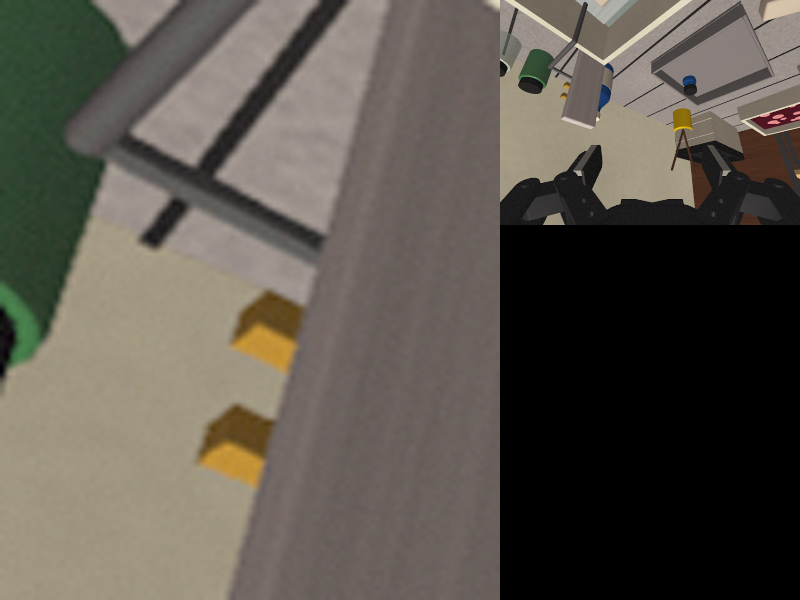

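The close view is upside down, because image down is world up. The prongs are at crop (265,330) and (235,450), and the pointer bar runs from (125,145) to (318,245), below the lower prong. I'll ray-cast them.

Run:
```python
from h import *
f=lambda u,v:(89+u/5,116+v/5)
for n,p,x in(('low prong tip corner near',(233,345),.163),('low other',(265,292),.163),('up prong',(198,465),.163),('up other',(235,405),.163),('ptr',(290,237),.166),('ptr',(200,195),.166)):
    print(n,[tuple(np.round(onx('wrist',*f(*p),xx),4)) for xx in(x,.169)])
```

```text
low prong tip corner near [(np.float64(0.0771), np.float64(0.1731)), (np.float64(0.0791), np.float64(0.1692))]
low other [(np.float64(0.0792), np.float64(0.1631)), (np.float64(0.0812), np.float64(0.1589))]
up prong [(np.float64(0.0771), np.float64(0.192)), (np.float64(0.079), np.float64(0.1886))]
up other [(np.float64(0.0794), np.float64(0.1815)), (np.float64(0.0814), np.float64(0.1778))]
ptr [(np.float64(0.0814), np.float64(0.1506)), (np.float64(0.0824), np.float64(0.1484))]
ptr [(np.float64(0.0689), np.float64(0.1512)), (np.float64(0.0697), np.float64(0.149))]
```

Both views agree: the fork's middle is at z ≈ 0.1757 and the pointer at ≈ 0.150, so the marker is at about 29–30 mm. That means long + short: the block goes to the tray and the short bar goes on the pan.

Run:
```python
from h import *
def pr(n): o=bot.get_obs(); print(n,round(o['time_s'],2),np.round(o['tool_pos'],4),'w',round(o['gripper_width'],4),'F',np.round(o['wrist_force'],1))
print('pot',onz('top',250,180,.045),'amber',onz('top',230,290,.05))
b=np.array([.539,-.1015]); qb=down(np.pi/2-.11)
tr=np.array([.603,.2045]); ty=-.028; px=tr+np.array([np.cos(ty),np.sin(ty)])*-.05
bot.servo_line([.56,-.03,.36],v=.3)
bot.goto([*b,.24],qb)
bot.grip(.062)
bot.servo_line([*b,.083],v=.12,stop_force=8); pr('at')
bot.grip(.02); pr('grip')
bot.servo_line([*b,.12],v=.06)
bot.servo_line([*b,.26],v=.2); pr('lift')
qs=[q for q in(down(ty),down(np.pi+ty)) if bot.ik([*px,.2],q) is not None]
j=np.array(bot.get_obs()['joint_pos']); q=min(qs,key=lambda q:abs(np.array(bot.ik([*px,.2],q))-j).max())
bot.goto([*px,.18],q)
bot.servo_line([*px,.03],v=.15)
print(bot.servo_line([*px,.012],v=.03,stop_force=2)); pr('down')
bot.grip(.056); pr('rel')
bot.servo_line([*px,.2],v=.2)
```

```text
pot [0.67441651 0.21099575 0.045     ] amber [0.38299126 0.25629148 0.05      ]Traceback (most recent call last):
  File "<stdin>", line 6, in <module>
workcell.PlanningError: the arm cannot follow that straight line within its joint ranges
```

```bash
cat >> h.py <<'E'
def pr(n): o=bot.get_obs(); print(n,round(o['time_s'],2),np.round(o['tool_pos'],4),'w',round(o['gripper_width'],4),'F',np.round(o['wrist_force'],1))
E
python3 - <<'E'
from h import *
b=np.array([.539,-.1015]); qb=down(np.pi/2-.11)
tr=np.array([.603,.2045]); ty=-.028; px=tr+np.array([np.cos(ty),np.sin(ty)])*-.05
bot.goto([.45,.1,.36],bot.get_obs()['eef_rot'])
bot.goto([*b,.24],qb)
bot.grip(.062)
bot.servo_line([*b,.083],v=.12,stop_force=8); pr('at')
bot.grip(.02); pr('grip')
bot.servo_line([*b,.12],v=.06)
bot.servo_line([*b,.26],v=.2); pr('lift')
qs=[q for q in(down(ty),down(np.pi+ty)) if bot.ik([*px,.2],q) is not None]
j=np.array(bot.get_obs()['joint_pos']); q=min(qs,key=lambda q:abs(np.array(bot.ik([*px,.2],q))-j).max())
bot.goto([*px,.18],q)
bot.servo_line([*px,.03],v=.15)
print(bot.servo_line([*px,.012],v=.03,stop_force=2)); pr('down')
bot.grip(.056); pr('rel')
bot.servo_line([*px,.2],v=.2)
E
```

```text
at 13.4 [ 0.5395 -0.1016  0.0836] w 0.0622 F [ 0.1 -0.6  0.2]
grip 13.88 [ 0.539  -0.1015  0.0831] w 0.0197 F [-0.3 -0.2  0.5]
lift 15.49 [ 0.5383 -0.1013  0.2587] w 0.0196 F [ 0.4 -0.6 -0.2]
False
down 18.6 [0.5531 0.2059 0.012 ] w 0.0198 F [0.6 0.6 1.3]
rel 19.03 [0.5531 0.2059 0.0121] w 0.0559 F [-0.5 -0.7 -0.5]
```

The gripper closed to 20 mm, so it missed the block. I'll look at what happened.

Run:
```python
from h import *
bot.goto([.56,.12,.33],bot.get_obs()['eef_rot'])
t=snap('top','top1')[:,:,::-1]; s=snap('scene','sc1')[:,:,::-1]
c=np.zeros((600,800,3),np.uint8)
c[:375,:400]=cv2.resize(t[140:290,330:490],None,fx=2.5,fy=2.5,interpolation=cv2.INTER_CUBIC)
c[:480,400:]=cv2.resize(s[180:340,140:340],None,fx=2,fy=3)[:480,:400]
c[375:575,:400]=cv2.resize(t[150:310,160:360],(400,200)); cv2.imwrite('pics/c1.png',c); pr('')
```

```text
20.89 [0.5591 0.1207 0.3281] w 0.0563 F [ 0.7  0.6 -0.2]
```

View pics/c1.png

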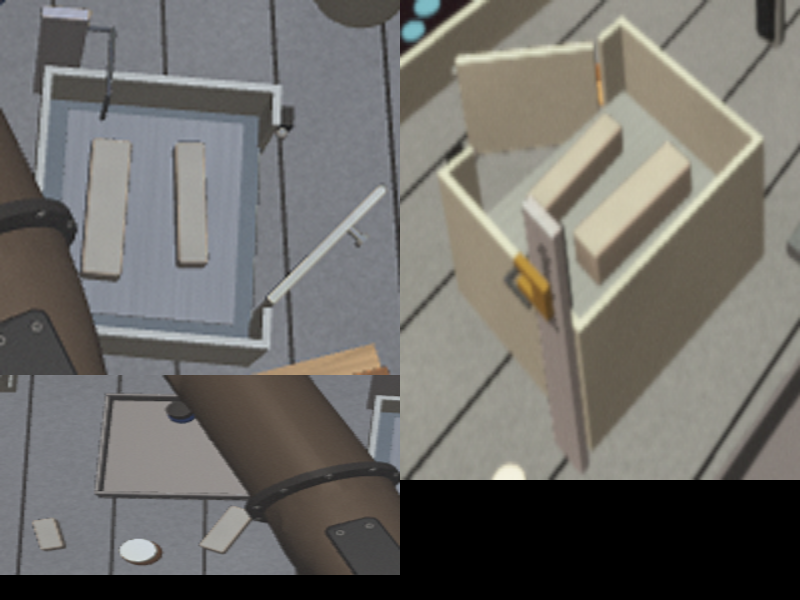

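The block hasn't moved; its corners are still at (92,139) to (84,275). The jaws must have closed above it, so I'll compare the fingers in the wrist view with the stated TCP geometry.

Run:
```python
from h import *
im=snap('wrist','w2')[:,:,::-1].copy()
K,Rc,pc=camX()
Rw=q2R(bot.get_obs()['eef_rot']); p=np.array(bot.get_obs()['tool_pos'])
for x in(0,-.019,-.073):
    for z in(-.028,.028):
        u=proj('wrist',p+Rw@[x,0,z]); cv2.circle(im,tuple(int(a) for a in u),3,(0,0,255) if x==0 else (0,255,0) if x>-.05 else (255,0,0),-1)
cv2.imwrite('pics/w2z.png',im); pr('')
```

```text
20.94 [0.5591 0.1208 0.3281] w 0.0562 F [ 0.5  0.3 -0.4]
```

View pics/w2z.png

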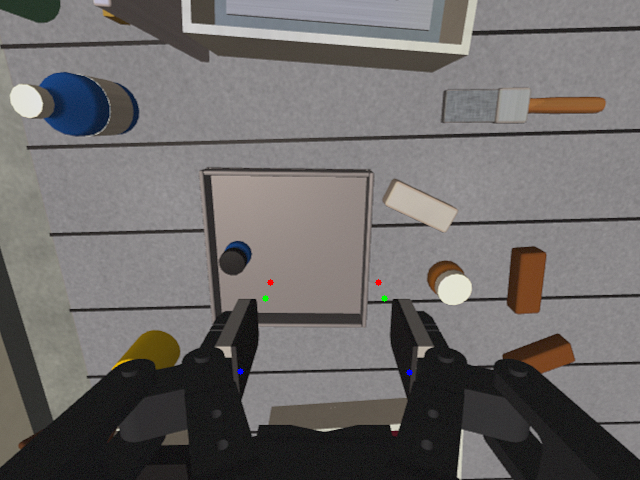

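The fingertips are seen at (255,302) and (393,302), while the stated TCP projects to about (270–378,282). The real tips therefore look 35–40 mm short of the reported TCP, which explains the miss. I'll confirm by touching down gently on the tray floor.

Run:
```python
from h import *
for n,p in(('far-left',(203,170)),('right',(373,172))): print('tray corner via wrist',n,onz('wrist',*p,.04))
tr=np.array([.603,.2045]); ty=-.028; px=tr+np.array([np.cos(ty),np.sin(ty)])*-.05
bot.servo_line([*px,.1],v=.3)
bot.servo_line([*px,.012],v=.15)
print(bot.servo_line([*px,-.05],v=.035,stop_force=4)); pr('touch')
bot.servo_line([*px,.05],v=.15); pr('up')
```

```text
tray corner via wrist far-left [0.70778178 0.09202668 0.04      ]
tray corner via wrist right [0.49638827 0.10005616 0.04      ]
True
touch 23.83 [ 0.553   0.2058 -0.0324] w 0.0558 F [-1.3 -0.5  6.6]
up 24.53 [0.5525 0.2055 0.0492] w 0.056 F [-0.3 -0.6 -0.8]
```

The offset is confirmed at about 38 mm: contact came at TCP z = −0.032 on a 6 mm floor, and the camera calibration is fine. I'll repeat the grasp with the correction.

```bash
cat > blk.py <<'E'
from h import *
b=np.array([.539,-.1015]); qb=down(np.pi/2-.11)
tr=np.array([.603,.2045]); ty=-.028; px=tr+np.array([np.cos(ty),np.sin(ty)])*-.05
q1=bot.get_obs()['eef_rot']
bot.servo_line([*px,.16],v=.3)
bot.goto([*b,.15],qb)
bot.grip(.062)
print(bot.servo_line([*b,.046],v=.12,stop_force=6)); pr('at')
bot.grip(.02); pr('grip')
if bot.get_obs()['gripper_width']<.03: raise SystemExit('missed')
bot.servo_line([*b,.09],v=.06)
bot.servo_line([*b,.2],v=.2); pr('lift')
bot.goto([*px,.12],q1)
bot.servo_line([*px,-.008],v=.15)
print(bot.servo_line([*px,-.035],v=.03,stop_force=2.5)); pr('down')
bot.grip(.058)
bot.servo_line([*px,.14],v=.3); pr('rel')
E
python3 blk.py
```

```text
False
at 27.48 [ 0.5396 -0.1016  0.0466] w 0.0617 F [ 0.4 -0.3  0.6]
grip 27.8 [ 0.5395 -0.1016  0.0465] w 0.0391 F [ 0.8 -0.7 -0.8]
lift 29.38 [ 0.5382 -0.1014  0.1988] w 0.0388 F [-0.2 -0.4 -3. ]
True
down 32.13 [ 0.553   0.2059 -0.0211] w 0.0392 F [-1.3  0.2  5.9]
rel 33.15 [0.5529 0.2057 0.1402] w 0.058 F [-0.7 -0.4  0. ]
```

Block in the tray (gripped at 39 mm). Now the short bar.

```bash
cat > sh.py <<'E'
from h import *
b=np.array([.4229,.3808]); th=S()[2]
yb=np.radians(13.4)+np.pi/2; qb=down(yb)
p=W(-.005,.042,0)[:2]; qp=down(np.pi/2+th)
bot.goto([*b,.10],qb)
bot.grip(.052)
print(bot.servo_line([*b,-.029],v=.15,stop_force=5)); pr('at')
bot.grip(.015); pr('grip')
if bot.get_obs()['gripper_width']<.024: raise SystemExit('missed')
bot.servo_line([*b,.16],v=.3)
bot.goto([*p,.17],qp); pr('over')
bot.servo_line([*p,.09],v=.15)
bot.servo_line([*p,.072],v=.03); pr('down')
bot.grip(.045)
bot.servo_line([*p,.2],v=.2)
bot.goto([.42,-.1,.25],qp)
bot.hold(.5); pr('rel')
t=snap('top','top2')[:,:,::-1]; s=snap('scene','sc2')[:,:,::-1]
c=np.zeros((600,800,3),np.uint8)
c[:375,:400]=cv2.resize(t[140:290,330:490],None,fx=2.5,fy=2.5,interpolation=cv2.INTER_CUBIC)
c[:585,400:]=cv2.resize(s[255:300,190:221],(400,585),interpolation=cv2.INTER_CUBIC)
c[375:575,:400]=cv2.resize(t[150:310,160:360],(400,200)); cv2.imwrite('pics/c2.png',c)
E
python3 sh.py
```

```text
False
at 35.79 [ 0.4234  0.3813 -0.0283] w 0.0516 F [0.4 0.5 1. ]
grip 36.12 [ 0.4235  0.3814 -0.0278] w 0.0286 F [-0.2 -0.7  6.6]
over 38.72 [ 0.5377 -0.1047  0.1699] w 0.0289 F [-0.2  0.6 -1.6]
down 40.15 [ 0.5371 -0.1064  0.0719] w 0.0285 F [-0.4  0.4 -0.3]
rel 42.32 [ 0.4201 -0.1     0.2498] w 0.0444 F [-0.5  0.5 -0.3]
```

View pics/c2.png

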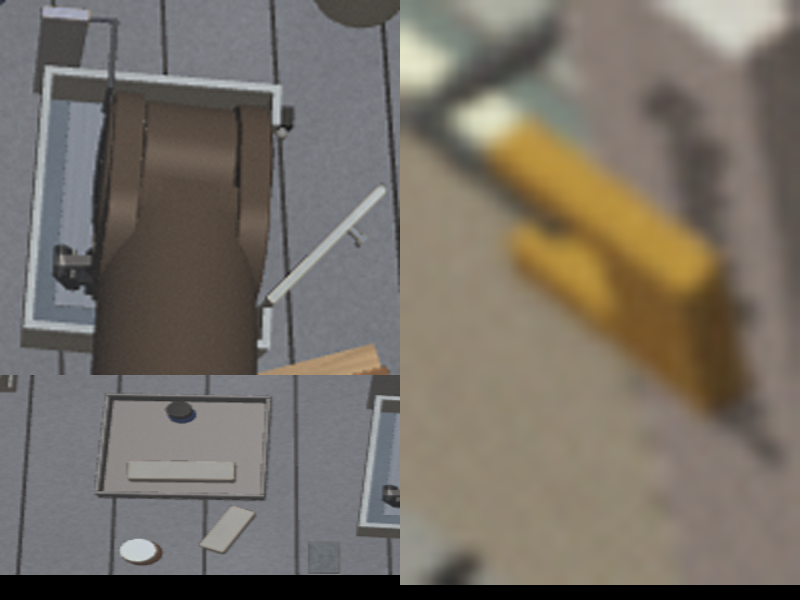

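The pointer has risen about 25 mm and shows dark between the prongs at (555,225). The block lies in the tray, clear of the blue jar. I'll confirm the pointer with the close wrist view, and also locate the door edge from the earlier top image.

Run:
```python
from h import *
A=np.radians(50)+S()[2]; ar=np.radians(45)
x=[np.sin(ar)*np.cos(A),np.sin(ar)*np.sin(A),-np.cos(ar)]
q=R2q(tool(x,[-np.sin(A),np.cos(A),0]))
bot.goto([.45,.1,.36],q); bot.goto([.605,-.012,.25],q)
im=snap('wrist','w3')[:,:,::-1]; pr('')
c=np.zeros((600,800,3),np.uint8); c[:,:500]=cv2.resize(im[116:236,89:189],None,fx=5,fy=5,interpolation=cv2.INTER_CUBIC)
c[:225,500:]=cv2.resize(im,(300,225)); cv2.imwrite('pics/w3z.png',c)
# door: top edge in top0 crop coordinates (outer/inner), z=.118
h=W(-.09,-.115,0)[:2]; print('hinge',h)
for p in((783,188),(672,302)):
    e=onz('top',*crop2full(p),.118)[:2]; cc,R,th=S(); v=R.T@(e-h); print(e,'scale rel hinge',v,np.linalg.norm(v),'angle',np.arctan2(-v[1],v[0]))
for p in((418,300),(484,283),(417,307),(486,291)): print('comb',onz('top',*p,.014)[:2])
bot.goto([.45,.1,.36],q)
```

```text
47.81 [ 0.605  -0.012   0.2501] w 0.0447 F [-0.1  0.4  0.2]
hinge [ 0.43801264 -0.25476825]
[ 0.55318491 -0.37493874] scale rel hinge [ 0.12590938 -0.10886885] 0.16644999318208165 angle 0.7129438236735022
[ 0.43976233 -0.25932805] scale rel hinge [ 0.0021686  -0.00437612] 0.004883978358693189 angle 1.1107122110863987
comb [ 0.35762499 -0.22131155]
comb [ 0.39994746 -0.39349556]
comb [ 0.33969713 -0.21794404]
comb [ 0.37914416 -0.39720665]
```

View pics/w3z.png

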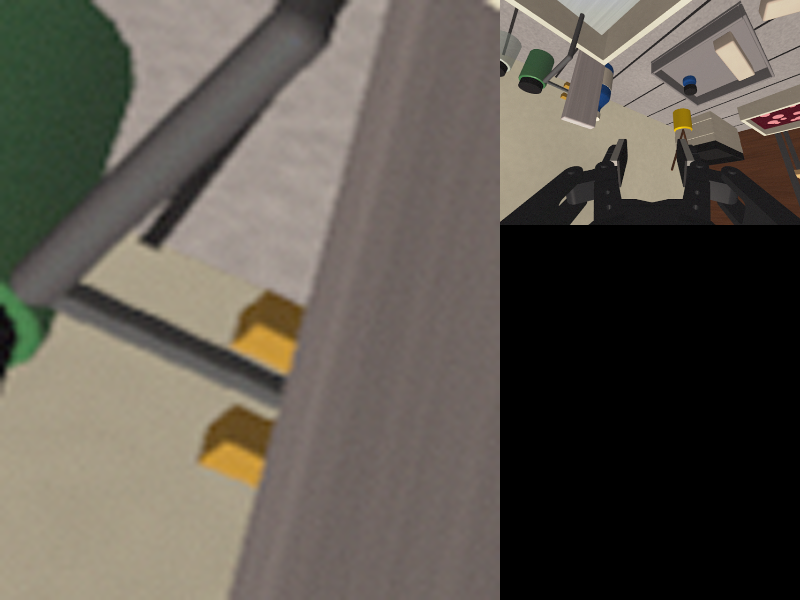

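The pointer bar now passes between the prongs: it's at (270,380), with prongs at (265,330) and (235,450), within about 1 mm of the middle. Now I'll shut the door (open to about 0.74 rad).

Run:
```python
from h import *
th=S()[2]
def D(phi,off,r=.148):
    c,s=np.cos(phi),np.sin(phi); return W(-.09+r*c-off*s,-.115-r*s-off*c,.05)
a=D(.74,.05); hi=np.r_[a[:2],.2]
j=np.array(bot.get_obs()['joint_pos'])
c=[(abs(np.array(k)-j).max(),q) for q in(down(th),down(np.pi+th)) for k in[bot.ik(hi,q)] if k is not None]
q=min(c,key=lambda t:t[0])[1]
bot.goto(hi,q); bot.grip(0.0)
bot.servo_line(a,v=.2); pr('start')
for phi in(.6,.4,.2): print(phi,bot.servo_line(D(phi,.018),v=.12,stop_force=15)); 
pr('near')
print(bot.servo_line(D(0,.004),v=.05,stop_force=12)); pr('push')
e=bot.get_obs()['tool_pos']; cc,R,_=S(); print('scale',R.T@(np.array(e[:2])-cc))
b=D(0,.08); bot.servo_line(b,v=.2); bot.servo_line(np.r_[b[:2],.2],v=.25)
t=snap('top','top3')[:,:,::-1]; s=snap('scene','sc3')[:,:,::-1]; pr('end')
c=np.zeros((600,800,3),np.uint8)
c[:375,:400]=cv2.resize(t[140:290,330:490],None,fx=2.5,fy=2.5,interpolation=cv2.INTER_CUBIC)
c[:480,400:]=cv2.resize(s[180:340,140:300],(400,480),interpolation=cv2.INTER_CUBIC)
cv2.imwrite('pics/c3.png',c)
```

```text
start 55.27 [ 0.5011 -0.3986  0.0511] w 0.0001 F [0.5 0.6 0.1]
0.6 False
0.4 False
0.2 False
near 56.67 [ 0.5746 -0.3145  0.05  ] w -0.0001 F [ 0.  -0.7 -0.3]
True
push 57.32 [ 0.5813 -0.2843  0.0497] w -0.0005 F [-0.1 -3.   1.8]
scale [ 0.05542804 -0.13103549]
end 58.63 [ 0.5771 -0.347   0.198 ] w 0.0 F [ 0.6 -0.2 -0.1]
```

View pics/c3.png

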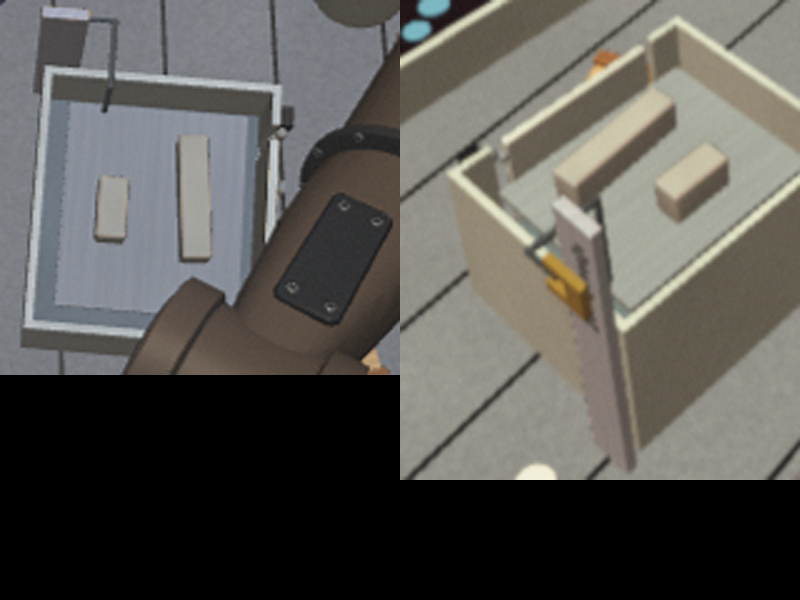

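The door looks shut, and the long and short bars lie on the pan. I'll check the door angle by projecting its top edge for 0 and 0.1 rad.

Run:
```python
from h import *
C=lambda p:np.round([400+(p[0]-140)*2.5,(p[1]-180)*3],1)
for phi in(0,.05,.1):
  for off in(-.005,.005):
    c,s=np.cos(phi),np.sin(phi)
    print(phi,off,'free',C(proj('scene',W(-.09+.168*c-off*s,-.115-.168*s-off*c,.118))),'hinge',C(proj('scene',W(-.09+.005*c-off*s,-.115-.005*s-off*c,.118))))
print('stub corner inner +x',C(proj('scene',W(.126,-.111,.12))),'outer',C(proj('scene',W(.134,-.119,.12))))
s=cv2.imread('pics/sc3.png'); cv2.imwrite('pics/d3.png',cv2.resize(s[185:255,155:245],(720,560),interpolation=cv2.INTER_CUBIC))
```

```text
0 -0.005 free [507.6 142. ] hinge [646.3  46.5]
0 0.005 free [500.9 136.4] hinge [639.5  41.6]
0.05 -0.005 free [501.9 137.3] hinge [645.9  46.5]
0.05 0.005 free [495.7 131.4] hinge [639.5  41.4]
0.1 -0.005 free [496.7 132.4] hinge [645.6  46.5]
0.1 0.005 free [491.  126.2] hinge [639.6  41.1]
stub corner inner +x [461.3 170.5] outer [448.2 171.1]
```

View pics/d3.png

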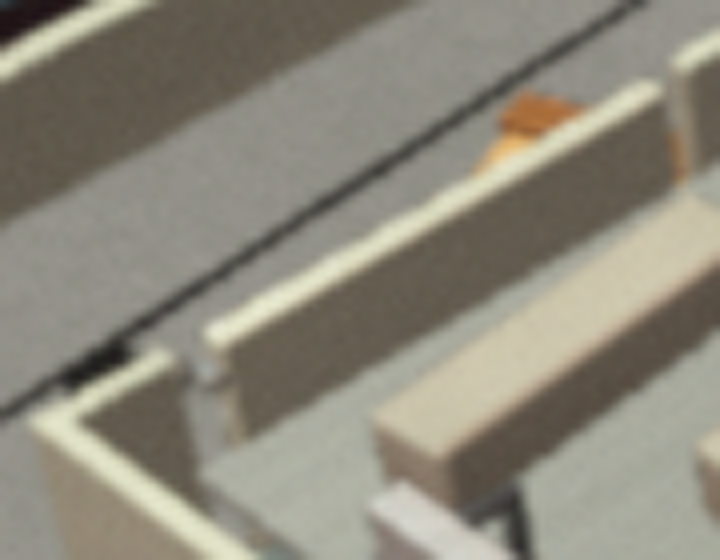

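The door's free inner top corner is at (220,350). That maps to (506,146), against (507.6,142) predicted for 0 rad and (496.7,132) for 0.1 rad, so it is home. Handing in.

Run:
```python
from h import *
pr('final'); print(bot.close_job())
```

```text
final 58.63 [ 0.5771 -0.347   0.198 ] w 0.0 F [ 0.6 -0.2 -0.1]
the job is handed in; nothing more can be done
None
```

I put the block in the tray, added the short bar to the pan beside the long one, shut the door and handed the job in at 58.6 s of the 72 s allowed. No verdict is reported, so everything below rests on my own checks.

- **Weight:** Two camera views put the marker at about 29–30 mm of pan travel, which is long + short. The spare mid bar was left where it was.
- **Pointer:** The close wrist view showed it between the prongs, within about 1 mm of the middle. The last scene view, after the door push, agreed with that but was not measured.
- **Door:** I pushed until the force had changed by 12 N, against the catch's 3 N. Its free edge then matched the 0 rad prediction to about 1–2 px and was clearly off the 0.1 rad one.
- **Bystanders:** The blue and amber jars looked undisturbed once both bars were placed. The comb I kept well clear of, but did not measure again afterwards.

**Disagreement:** The first grasp closed above the block without moving it. The real fingertips sit about 38 mm behind the reported TCP. I confirmed this in the wrist view and by a light touch on the tray floor, then corrected every later height for it.

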